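Top up the sanding-bar magazine in grit order

TASK

Load the three long sanding bars one by one from above into the upright gravity magazine, on top of the old bar already waiting in it, so that they will come out at the bottom in the order red, green, white. Lower each bar gently until it lies flat on what is beneath it before letting go - never let a bar drop - and do not disturb the cork block, scraper, brush or jar.

Things in the scene. Friction and masses are not known exactly. Their poses are not given: they have to be found in the camera images.
- magazine: gravity magazine fixed to the table; place and yaw vary. Origin on the table at the middle of the bar column, z up, y along the bars' length, x across (+x away from the robot). Two aluminium U-channels on a blue base plate face each other and hold the bar ends. Between them (|y| < 68 mm) the column is open on both sides, so a gripper holding a bar across its width at mid-length can go all the way down
- magazine_mouth (a point): middle of the column at the top of its straight channels, 182 mm above the table; axes as the magazine. Inner faces: end walls y = +-93 mm, side flanges x = +-23 mm (from the end walls in to |y| = 68 mm), walls 4 mm thick: a bar has 3 mm play all round. Above it an outward-flared lead-in reaches up to 201 mm
- magazine_floor (a point): middle of the column on the base plate, 12 mm above the table. One old bar (40 x 180 mm, wood or cork coloured) already lies flat here: 20, 46 or 72 mm thick, which one varies and is not measured, so feel for it or look. The new bars go on top of it
- magazine_plate: the magazine's blue base plate, 12 mm thick, fixed to the magazine, same origin and axes (x from -45 to 200 mm, y +-118 mm). The two other old bars lie along y on it behind the column at x = 106 and 164 mm, tops at most 84 mm above the table; not needed
- magazine_outlet (a point): outlet at the column's -y end, y = -95 mm, 45 mm above the table: the end wall there starts 92 mm above the table, behind a 4 mm lip on the plate; old and new bars are later pulled out here lengthwise by hand, lowest first
- red_bar_centre (a point): long sanding bar, 40 (x) x 180 (y) x 30 (z) mm, about 0.2 kg (0.14 to 0.28), thin cork sole below a red plastic body, lying flat on the table with its long y axis roughly pointing away from the robot. This point is its exact centre, 15 mm above its underside; x is its 40 mm width, y its length, z its height
- green_bar_centre (a point): long sanding bar, 40 (x) x 180 (y) x 30 (z) mm, about 0.2 kg (0.14 to 0.28), thin cork sole below a green plastic body, lying flat on the table with its long y axis roughly pointing away from the robot. This point is its exact centre, 15 mm above its underside; x is its 40 mm width, y its length, z its height
- white_bar_centre (a point): long sanding bar, 40 (x) x 180 (y) x 30 (z) mm, about 0.2 kg (0.14 to 0.28), thin cork sole below a white plastic body, lying flat on the table with its long y axis roughly pointing away from the robot. This point is its exact centre, 15 mm above its underside; x is its 40 mm width, y its length, z its height
- cork_block_centre (a point): loose cork block 70 x 110 x 50 mm, bystander; the point is its centre
- scraper_centre (a point): loose yellow scraper with steel blade lying on the table, about 200 mm long (x axis, from -105 to +92 mm), blade 75 mm wide at +x, 18 mm high, bystander; the point is on the handle 9 mm up
- brush_centre (a point): loose round horsehair brush standing on its bristles, 68 mm across, 115 mm tall, bystander; the point is half-way up its axis
- jar_centre (a point): loose greenish glass jar with a closed blue twist cap, 72 mm across, 100 mm tall, bystander; the point is half-way up its axis

How it is judged:
By the outcome, as a careful person would: the job done as asked, in the order asked, and still so for the second after the job is handed in, with the robot touching nothing.
It also fails if it takes over 72 s, if anything falls off the work surface, if the arm or the gripper's body presses on something with over 40 N, if the wrist force passes 120 N, or if a joint passes its speed limit or range.

ROBOT

A 7-joint arm with a two-finger parallel gripper is mounted at the origin on the work surface. World frame = base frame: x ahead of the robot, y to its left, z up, the work surface at z = 0. Lengths are in m, angles in rad, forces in N, time in s.
With the tool pointing down it reaches from about 0.35 to 0.9 m from the base axis. Payload 8.1 kg.
Tool frame: the origin (TCP) lies at the centre of the arm's flange, where the gripper is bolted on; the fingertips stand 178 mm ahead of it and the grasp point (between the pads) lies 159 mm ahead of it; z points along the fingers, y is the line along which they close (so a half turn about z gives the same grasp; the last joint's range is limited). The gripper opens to 92 mm and grips with 3 to 60 N. Pads are 19 mm wide; open, the fingers measure 130 mm over their backs; the gripper's body (75 mm by 190 mm) begins 47 mm behind the grasp point.
Start: joints at [1.198, 0.434, 0.025, 1.573, -0.012, 1.134, -0.075], TCP at [0.167, -0.602, 0.405] pointing down, gripper open.
Joint ranges: [-2.62, 2.62], [-0.44, 2.09], [-1.27, 1.32], [0.08, 2.57], [-1.32, 4.46], [0.12, 2], [-2.74, 2.74]. Speed limits (rad/s): [2.22, 2.22, 3.01, 3.01, 3.14, 3.14, 3.14].

INTERFACE

Orientations are given as a rotation vector (axis times angle).
In Python, from cell import arm gives the robot as it stands. The module is installed in compiled form; this text tells all that it offers.
- The arm moves only by the shell command python3 -m inch 'ROWS' [FORCE]. ROWS is text: rows parted by semicolons, each of 5 numbers parted by spaces: the shift along the tool's x, y, z in m, then the turn about the tool's z in rad, then the finger opening in m, from 0 to 0.0918. In form: x y z roll fingers; .... A call has 1 to 5 rows; each row is the pose to reach, as a shift and turn from the pose commanded when the call began, along the tool's axes at that moment; what a row does not reach only later rows make up. A row lasts 1/10 s, in which the tool goes at most 50 mm and 8.59 degrees, less where a joint would pass 70% of its speed; a pose out of reach is approached as far as the arm can. A call with a gripper value outside its range is refused whole. The fingers move at their own pace and stop on an object; FORCE is the grip in N (left out, the last holds). Time passes only in rows, so rows that repeat a pose let the fingers close. It gives the time, the measured TCP pose, the force, the opening and the grip force at its end, in the units of the state.
- arm.observe(): the state, without advancing time (a new reading comes with each control period).
- arm.get_image(name): name is "scene" or "top" or "wrist"; returns the picture (420x560x3 uint8, red, green, blue); there is no depth.
- arm.get_calibration(name): a dict with "intrinsics" (3x3 intrinsics, pixels), "distortion" ([k1, k2, p1, p2, k3] as OpenCV has them; the pictures are not rectified), "pose" (4x4, takes a point from camera to world coordinates). Camera axes: x right, y up, looking along -z (the intrinsics and any distortion apply to the point x, -y, -z); pixel columns grow to the right and rows downward; lengths in m; the calibration is good to about 2 mm. A picture is of the moment at which its call begins: read the wrist's pose just before it. get_calibration takes no time and is no camera call; for the wrist camera it gives the pose at the moment of the call.
- arm.sign_off(): hands the job in; it is judged then, once.
Trained networks look in the newest picture that a camera, given by its name, has taken for a name from the list of things; names that differ only in an ending like _2 or _b are one class to them, and where a whole thing is asked for, a point or a joint stands for the part that bears it (a point fixed in the world has none). Each returns a list of dicts, best first, with "conf" (0 to 1); they miss things now and then, are a little off and sometimes report something else, mostly with a low value. They report only what shows in the picture. A call takes as long as a camera call.
- arm.look_for(camera, query): "point" ([row, column] in pixels, amid what is visible of it).
- arm.silhouettes(camera, query): "region" (420x560 bool, what is visible of it) and "point" ([row, column] in pixels, amid what is visible of it).
- arm.place_of(camera, query): "point" ([row, column] in pixels: a listed point, or the origin of a listed thing).
The state is a dict: "clock": time; "joints": joint angles; "dq": joint speeds; "joint_efforts": joint torques, N m; "position": TCP position; "ee_rot": TCP orientation; "force": force on the tool from outside, world axes, zero at the start; "ft_torque": the same for the moment, N m; "width": opening from 0.0 (shut) to 1.0 (fully open); "gripper_force": force on a finger pad.
Only numpy, scipy, OpenCV 4.12 (cv2) and the standard library are available. Lean on these libraries where they do the work, as an engineer would, in place of code of your own. Each camera call takes 0.05 s, during which the arm holds its last target. There are 200 camera calls.

## Working session

There is one attempt and no reset: what is moved stays moved. The work goes in short steps, Python scripts to look and compute and a shell command to move; the robot and the scene stay as the last step left them, time stands still between calls to the robot, and variables do not carry over. Pictures are saved under pics/ and viewed, at most 10 in all, crops included, and the job is handed in when it is done.

```bash
mkdir -p pics; cat > h.py <<'E'
import numpy as np, cv2
from cell import arm
from scipy.spatial.transform import Rotation as R
def ray(cam,pts,cal=None):
    c=cal or arm.get_calibration(cam); K=np.array(c["intrinsics"],float);D=np.array(c["distortion"],float);P=np.array(c["pose"])
    u=cv2.undistortPoints(np.array(pts,float).reshape(-1,1,2),K,D).reshape(-1,2)
    d=np.c_[u[:,0],-u[:,1],-np.ones(len(u))]@P[:3,:3].T
    return P[:3,3],d
def onz(cam,uv,z,cal=None):
    o,d=ray(cam,uv,cal); return o+d*((z-o[2])/d[:,2])[:,None]
def proj(cam,X,cal=None):
    c=cal or arm.get_calibration(cam);P=np.linalg.inv(np.array(c["pose"]));X=np.atleast_2d(X)@P[:3,:3].T+P[:3,3]
    X=X*[1,-1,-1]
    return cv2.projectPoints(X,np.zeros(3),np.zeros(3),np.array(c["intrinsics"],float),np.array(c["distortion"],float))[0].reshape(-1,2)
def save(n,im): cv2.imwrite(f"pics/{n}.png",cv2.cvtColor(im,cv2.COLOR_RGB2BGR))
E
python3 - <<'E'
from h import *
np.set_printoptions(precision=4,suppress=True)
s=arm.observe(); print({k:np.round(v,3) for k,v in s.items()})
ims=[arm.get_image(c) for c in("scene","top")]
save("a",np.hstack([cv2.resize(i,None,fx=.71,fy=.71) for i in ims])); save("top",ims[1]);save("scene",ims[0])
for c in("scene","top"):print(c,arm.get_calibration(c)["pose"])
for q,z in [("red_bar_centre",.03),("green_bar_centre",.03),("white_bar_centre",.03),("magazine",.2)]:
  r=arm.silhouettes("top",q)
  for e in r[:2]:
    m=e["region"].astype(np.uint8); cs,_=cv2.findContours(m,0,1)
    if not cs: continue
    b=cv2.minAreaRect(max(cs,key=cv2.contourArea)); bx=cv2.boxPoints(b)
    w=onz("top",bx,z); print(q,e["conf"],e["point"],m.sum(),bx.round().tolist(),"ctr",w.mean(0), "edges",np.linalg.norm(w[1]-w[0]),np.linalg.norm(w[2]-w[1]), "dirs",np.degrees(np.arctan2(*(w[1]-w[0])[1::-1])))
for q,z in [("red_bar_centre",.015),("green_bar_centre",.015),("white_bar_centre",.015),("magazine_mouth",.182),("magazine_floor",.012),("magazine_outlet",.045)]+[(n+"_centre",.05) for n in("cork_block","scraper","brush","jar")]:
  for c in("top","scene"):
    for e in arm.place_of(c,q)[:1]: print(q,c,round(e["conf"],2),np.round(e["point"]),onz(c,[e["point"][::-1]],z)[0])
E
```

```text
{'clock': np.float64(0.0), 'joints': array([ 1.198,  0.435,  0.025,  1.574, -0.012,  1.134, -0.075]), 'dq': array([ 0.   , -0.001,  0.001, -0.003, -0.   ,  0.001,  0.001]), 'joint_efforts': array([ -0.001, -66.786,   0.984, -31.447,  -0.061,   0.043,   0.   ]), 'position': array([ 0.166, -0.602,  0.404]), 'ee_rot': array([-3.112, -0.422,  0.001]), 'force': array([ 0.547,  0.155, -0.076]), 'ft_torque': array([0.028, 0.03 , 0.029]), 'gripper_force': np.float64(0.0), 'width': np.float64(1.004)}
scene [[ 0.288  -0.7806  0.5548  1.1062]
 [ 0.9576  0.2383 -0.1619 -0.252 ]
 [-0.0059  0.5779  0.8161  0.9156]
 [ 0.      0.      0.      1.    ]]
top [[-0.0136  0.9967 -0.0796  0.4767]
 [-0.9998 -0.0123  0.0164 -0.0996]
 [ 0.0154  0.0798  0.9967  1.1106]
 [ 0.      0.      0.      1.    ]]
red_bar_centre 0.74 [242.0, 317.8] 1357 [[299.0, 207.0], [317.0, 203.0], [333.0, 278.0], [315.0, 282.0]] ctr [ 0.4903 -0.2081  0.03  ] edges 0.04203503620355272 0.17689934561081422 dirs -78.45346529867037
green_bar_centre 0.82 [234.6, 366.2] 1531 [[356.0, 273.0], [359.0, 195.0], [379.0, 196.0], [376.0, 274.0]]
[... 922 characters left out ...]
.] [0.5898 0.2267 0.182 ]
magazine_mouth scene 0.93 [173. 399.] [0.5827 0.2243 0.182 ]
magazine_outlet top 0.92 [206. 165.] [0.5771 0.1361 0.045 ]
magazine_outlet scene 0.71 [210. 361.] [0.5785 0.1485 0.045 ]
cork_block_centre top 0.94 [301. 167.] [0.3623 0.1308 0.05  ]
cork_block_centre scene 0.74 [159. 331.] [0.377  0.1351 0.05  ]
scraper_centre top 0.73 [132. 327.] [ 0.7432 -0.2358  0.05  ]
scraper_centre scene 0.59 [310. 241.] [ 0.7675 -0.2451  0.05  ]
brush_centre top 0.72 [150. 257.] [ 0.7024 -0.0759  0.05  ]
brush_centre scene 0.88 [267. 303.] [ 0.7012 -0.0686  0.05  ]
jar_centre top 0.66 [159. 406.] [ 0.6775 -0.4194  0.05  ]
jar_centre scene 0.57 [294. 164.] [ 0.6746 -0.4157  0.05  ]
```

View pics/a.png

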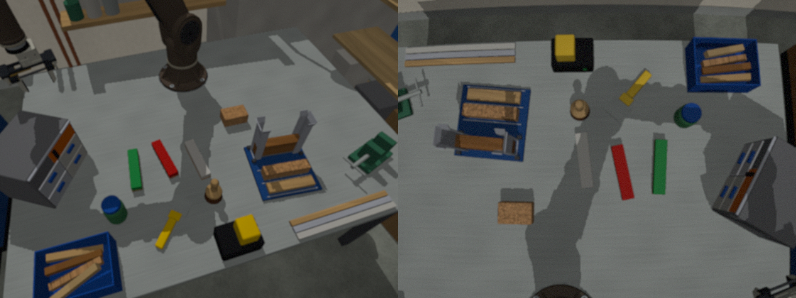

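The left half (scene) and right half (top) show the red, green and white bars lying between the robot and the brush. The magazine is on the robot's left, with two spare bars behind it. Next I zoom in on the magazine.

```bash
python3 - <<'E'
from h import *
t=cv2.imread("pics/top.png")[100:240,20:200]; s=cv2.imread("pics/scene.png")[130:290,320:500]
t=cv2.resize(t,None,fx=2.2,fy=2.2*160/140*1.0,interpolation=2) if 0 else cv2.resize(t,(400,311),interpolation=2)
s=cv2.resize(s,(400,356),interpolation=2)
out=np.zeros((356,800,3),np.uint8); out[:311,:400]=t; out[:,400:]=s
cv2.imwrite("pics/b.png",out)
E
```

```text
(no output)
```

View pics/b.png

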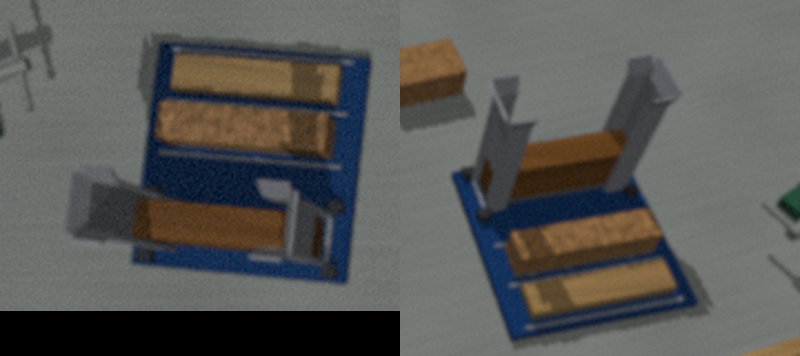

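The plate corners show clearly in both views: top crop (162,43), (370,57), (347,282), (133,263); scene crop (453,174), (515,340), (695,303). I'll fit the magazine pose to them.

```bash
python3 - <<'E'
from h import *
from scipy.optimize import least_squares
np.set_printoptions(precision=4,suppress=True)
k=180/400
top=[((162,43),(200,118,12)),((370,57),(200,-118,12)),((347,282),(-45,-118,12)),((133,263),(-45,118,12))]
sc=[((53,174),(-45,-118,12)),((115,340),(200,-118,12)),((295,303),(200,118,12))]
obs=[("top",np.array(p)*k+[20,100],q) for p,q in top]+[("scene",np.array(p)*k+[320,130],q) for p,q in sc]
cals={c:arm.get_calibration(c) for c in("top","scene")}
def W(v,q):
    c,s=np.cos(v[2]),np.sin(v[2]); q=np.array(q)/1000; return np.array([v[0]+c*q[0]-s*q[1],v[1]+s*q[0]+c*q[1],q[2]])
for sel in(("top",),("scene",),("top","scene")):
    f=lambda v:np.concatenate([(proj(c,W(v,q),cals[c])[0]-p) for c,p,q in obs if c in sel])
    r=least_squares(f,[.587,.226,0]); print(sel,r.x,np.degrees(r.x[2]),f(r.x).round(1))
v=r.x
# old bar top: front upper edge in scene (facing camera, x=+20) ; candidates
for h in(32,58,84):
    print(h,[((proj("scene",W(v,(20,y,h)),cals["scene"])[0]-[320,130])/k+[400,0]).round() for y in(-60,60)],[((proj("top",W(v,(x,y,h)),cals["top"])[0]-[20,100])/k).round() for x,y in((20,0),(-20,0))])
for z in(182,201): print([((proj(c,W(v,(0,y,z)),cals[c])[0]-o)/k).round() for c,o in(("top",[20,100]),("scene",[320,130])) for y in(93,-93)])
E
```

```text
('top',) [ 0.5848  0.2284 -0.0977] -5.599972206282973 [-1.  -0.9  0.9 -0.4  0.5  0.7 -0.5  0.5]
('scene',) [ 0.5908  0.2275 -0.0923] -5.2876020557361265 [-1.2 -0.6 -1.1  0.1  2.2 -0. ]
('top', 'scene') [ 0.5869  0.2283 -0.0941] -5.391435742907825 [-1.3 -1.6  0.6 -1.4  0.6 -0.4 -0.4 -0.2 -1.4 -1.8 -1.6 -1.3  1.6 -1.3]
32 [array([511., 194.]), array([599., 179.])] [array([240., 209.]), array([236., 247.])]
58 [array([515., 182.]), array([605., 167.])] [array([232., 206.]), array([228., 245.])]
84 [array([519., 170.]), array([611., 154.])] [array([224., 203.]), array([220., 243.])]
[array([ 91., 204.]), array([289., 220.]), array([255.,  85.]), array([103., 110.])]
[array([ 82., 201.]), array([284., 218.]), array([260.,  74.]), array([106.,  99.])]
```

```bash
cat >> h.py <<'E'
def phi(s=None):
    s=s or arm.observe(); m=R.from_rotvec(s["ee_rot"]).as_matrix(); return np.degrees(np.arctan2(m[1,0],m[0,0]))
def go(x,y,z,ph=None):
    "tcp shift in tool axes + roll to reach xyz with tool x at heading ph (deg, mod 180)"
    s=arm.observe(); m=R.from_rotvec(s["ee_rot"]).as_matrix(); d=m.T@(np.array([x,y,z])-s["position"])
    r=0 if ph is None else (phi(s)-ph+90)%180-90
    print("shift",d.round(4),"roll",round(np.radians(r),4),"phi",round(phi(s),2),"F",np.round(s["force"],1),"w",round(float(s["width"])*.0918,4),"pos",s["position"].round(4),"t",round(float(s["clock"]),2))
E
python3 -c "
from h import *
go(.49,-.213,.40,11.5)"
```

```text
shift [ 0.4155 -0.2891  0.0047] roll 0.069 phi 15.45 F [ 0.2 -0.2 -0.2] w 0.092 pos [ 0.1666 -0.6024  0.4048] t 1.3
```

```bash
python3 -m inch '0.415 -0.289 0 0.07 0.0918;0.415 -0.289 0 0.07 0.0918;0.415 -0.289 0 0.07 0.0918;0.415 -0.289 0 0.07 0.0918;0.415 -0.289 0 0.07 0.0918'; python3 -c "
from h import *
go(.49,-.213,.40,11.5)"
```

```text
clock: 1.8
position: [0.3272, -0.4083, 0.405]
ee_rot: [3.125, 0.313, 0.001]
force: [0.6, -0.8, 1.4]
width: 0.998
gripper_force: 0.0
shift [ 0.1983 -0.1592  0.005 ] roll -0.0012 phi 11.43 F [ 0.6 -0.8  1.4] w 0.0916 pos [ 0.3272 -0.4083  0.405 ] t 1.8
```

```bash
python3 -m inch '0.198 -0.159 0 0 0.0918;0.198 -0.159 0 0 0.0918;0.198 -0.159 0 0 0.0918;0.198 -0.159 0 0 0.0918;0.198 -0.159 0 0 0.0918'; python3 -m inch '0 0 0 0 0.0918;0 0 0 0 0.0918;0 0 0 0 0.0918'; cat >> h.py <<'E'
def bar(color,name):
    cal=arm.get_calibration("wrist"); im=arm.get_image("wrist"); save(name,im)
    r=arm.silhouettes("wrist",color+"_bar_centre"); p=arm.place_of("wrist",color+"_bar_centre")
    if p: print("place",round(p[0]["conf"],2),p[0]["point"],onz("wrist",[p[0]["point"][::-1]],.015,cal)[0].round(4))
    for e in r[:1]:
        m=e["region"].astype(np.uint8); cs,_=cv2.findContours(m,0,1); c=max(cs,key=cv2.contourArea)
        w=onz("wrist",c.reshape(-1,2),.03,cal)
        b=cv2.minAreaRect((w[:,:2]*1000).astype(np.float32)); print("sil",round(e["conf"],2),"ctr",np.round(b[0],1),"size",np.round(b[1],1),"ang",round(b[2],2),"bbox",cv2.boundingRect(c))
E
python3 -c "
from h import *
go(.49,-.213,.40,11.5)
print(arm.get_calibration('wrist')['pose'].round(3) if hasattr(arm.get_calibration('wrist')['pose'],'round') else 0)
bar('red','w1')"
```

```text
clock: 2.3
position: [0.4872, -0.2162, 0.4051]
ee_rot: [3.125, 0.313, 0.001]
force: [0.7, -1.0, 0.7]
width: 1.0
gripper_force: 0.0
clock: 2.6
position: [0.4856, -0.219, 0.4046]
ee_rot: [3.126, 0.311, -0.001]
force: [-0.8, -0.6, -0.1]
width: 0.999
gripper_force: 0.0
shift [ 0.0055 -0.005   0.0046] roll -0.0024 phi 11.36 F [-0.8 -0.6 -0.1] w 0.0917 pos [ 0.4856 -0.219   0.4046] t 2.6
[[ 0.196  0.936  0.293  0.565]
 [-0.981  0.187  0.06  -0.203]
 [ 0.001 -0.299  0.954  0.385]
 [ 0.     0.     0.     1.   ]]
sil 0.91 ctr [ 491.  -208.8] size [181.  42.] ang 11.86 bbox (255, 96, 40, 155)
```

View pics/w1.png

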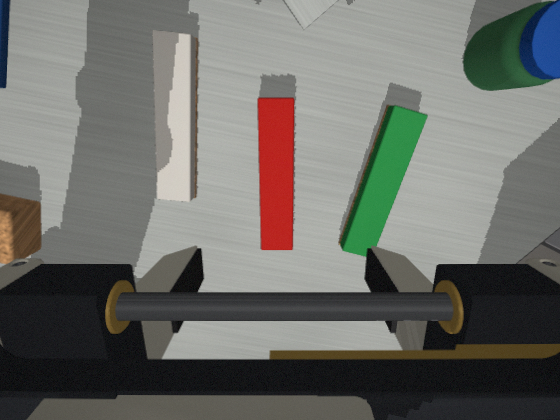

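The wrist view shows the red bar at about (277,173), the green at (385,180) and the white at (178,116), all unobstructed. I'll measure the other two from here as well.

```bash
python3 -c "
from h import *
bar('green','w2');bar('white','w3')
go(.491,-.209,.179,11.9)"
```

```text
place 0.6 [180.1, 380.7] [ 0.5109 -0.3344  0.015 ]
sil 0.77 ctr [ 506.4 -328.1] size [ 48.6 179.6] ang 86.08 bbox (339, 104, 88, 152)
place 0.88 [119.1, 178.6] [ 0.5345 -0.0863  0.015 ]
sil 0.66 ctr [531.4 -88.8] size [179.   46.9] ang 6.05 bbox (153, 31, 46, 171)
shift [ 0.0067 -0.0081  0.2258] roll -0.0085 phi 11.41 F [-0.5 -0.1  0.3] w 0.0916 pos [ 0.4861 -0.2182  0.4048] t 3.05
```

```bash
python3 -m inch '0.007 -0.008 0.045 -0.008 0.0918;0.007 -0.008 0.09 -0.008 0.0918;0.007 -0.008 0.135 -0.008 0.0918;0.007 -0.008 0.165 -0.008 0.0918;0.007 -0.008 0.185 -0.008 0.0918'; python3 -m inch '0 0 0.015 0 0.0918;0 0 0.015 0 0.0918'; python3 -c "
from h import *
go(.491,-.209,.183,11.9)
bar('red','w4')"
```

```text
clock: 3.55
position: [0.4907, -0.2085, 0.2173]
ee_rot: [-3.123, -0.326, 0.004]
force: [0.3, -0.2, 0.4]
width: 0.996
gripper_force: 0.0
clock: 3.75
position: [0.4907, -0.2085, 0.2029]
ee_rot: [-3.123, -0.326, 0.005]
force: [-0.9, -0.3, 0.7]
width: 1.0
gripper_force: 0.0
shift [0.0002 0.0005 0.0199] roll 0.0 phi 11.9 F [-0.9 -0.3  0.7] w 0.0918 pos [ 0.4907 -0.2085  0.2029] t 3.75
place 0.94 [250.7, 282.6] [ 0.4927 -0.207   0.015 ]
sil 0.93 ctr [ 526.8 -201.4] size [105.3  39.9] ang 10.98 bbox (245, 92, 85, 200)
```

```bash
python3 -m inch '0 0 0.012 0 0.0918;0 0 0.02 0 0.0918;0 0 0.02 0 0.036;0 0 0.02 0 0.036;0 0 0.02 0 0.036' 30; python3 -m inch '0 0 0 0 0.036;0 0 0 0 0.036;0 0 0 0 0.036'; python3 -c "
from h import *
go(.587,.228,.46,84.6)"
```

```text
clock: 4.4
position: [0.4916, -0.2087, 0.1849]
ee_rot: [3.125, 0.326, 0.0]
force: [-0.1, -0.3, 0.0]
width: 0.787
gripper_force: 0.0
clock: 4.7
position: [0.4916, -0.2087, 0.1849]
ee_rot: [3.125, 0.326, 0.0]
force: [0.8, 0.1, -0.7]
width: 0.53
gripper_force: 0.0
shift [ 0.1835 -0.4076 -0.2751] roll -1.2688 phi 11.9 F [ 0.8  0.1 -0.7] w 0.0486 pos [ 0.4916 -0.2087  0.1849] t 4.7
```

```bash
python3 -m inch '0 0 0 0 0.036;0 0 0 0 0.036;0 0 -0.02 0 0.036;0 0 -0.06 0 0.036;0 0 -0.11 0 0.036'; python3 -m inch '0 0 -0.05 0 0.036;0 0 -0.1 0 0.036;0.02 -0.04 -0.12 -0.14 0.036;0.04 -0.08 -0.12 -0.28 0.036;0.06 -0.12 -0.12 -0.42 0.036';python3 -c "
from h import *
go(.587,.228,.41,84.6)"
```

```text
clock: 5.2
position: [0.4906, -0.2084, 0.2943]
ee_rot: [-3.123, -0.326, 0.006]
force: [1.5, -0.6, -1.2]
width: 0.432
gripper_force: 30.0
clock: 5.7
position: [0.5255, -0.0776, 0.4158]
ee_rot: [2.985, 0.976, 0.003]
force: [0.8, -0.6, -1.5]
width: 0.437
gripper_force: 29.9
shift [ 0.2302 -0.2102  0.0058] roll -0.8444 phi 36.22 F [ 0.8 -0.6 -1.5] w 0.0401 pos [ 0.5255 -0.0776  0.4158] t 5.7
```

```bash
python3 -m inch '0.04 -0.037 0 -0.15 0.036;0.08 -0.073 0 -0.3 0.036;0.12 -0.11 0 -0.45 0.036;0.16 -0.147 0 -0.6 0.036;0.2 -0.183 0 -0.75 0.036'; python3 -c "
from h import *
go(.587,.228,.425,84.6)"
```

```text
clock: 6.2
position: [0.5754, 0.1678, 0.4146]
ee_rot: [2.419, 2.004, -0.001]
force: [0.3, 0.2, -1.2]
width: 0.432
gripper_force: 29.9
shift [ 0.0613  0.0002 -0.0105] roll -0.0931 phi 79.27 F [ 0.3  0.2 -1.2] w 0.0397 pos [0.5754 0.1678 0.4146] t 6.2
```

```bash
python3 -m inch '0.03 0 -0.005 -0.05 0.036;0.055 0 -0.01 -0.093 0.036;0.06 0 -0.01 -0.093 0.036;0.06 0 -0.01 -0.093 0.036'; python3 -c "
from h import *
go(.587,.228,.425,84.6)
save('m1',arm.get_image('wrist'))
cal=arm.get_calibration('wrist')
for q,z in (('magazine_mouth',.182),):
  for e in arm.place_of('wrist',q)[:2]: print(q,e['conf'],e['point'],onz('wrist',[e['point'][::-1]],z)[0])
c,s=np.cos(-.0941),np.sin(-.0941)
for q in((-23,93,182),(23,93,182),(-23,68,182),(23,68,182),(-20,90,None),(20,90,None)):
  z=(q[2] or 240)/1000; print(q,proj('wrist',[.587+c*q[0]/1e3-s*q[1]/1e3,.228+s*q[0]/1e3+c*q[1]/1e3,z],cal).round())
"
```

```text
clock: 6.6
position: [0.5868, 0.2257, 0.4242]
ee_rot: [-2.328, -2.108, 0.001]
force: [0.5, -0.5, -1.0]
width: 0.434
gripper_force: 30.0
shift [ 0.0023 -0.     -0.0008] roll -0.0048 phi 84.33 F [ 0.5 -0.5 -1. ] w 0.0398 pos [0.5868 0.2257 0.4242] t 6.6
(-23, 93, 182) [[249.  88.]]
(23, 93, 182) [[317.  87.]]
(-23, 68, 182) [[250. 126.]]
(23, 68, 182) [[316. 126.]]
(-20, 90, None) [[242.  86.]]
(20, 90, None) [[323.  85.]]
```

View pics/m1.png

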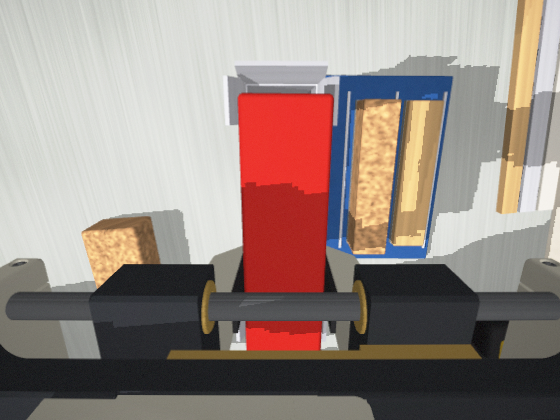

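The wrist view shows the red bar held level over the magazine, with the far flare at about (247–316, row 84). I'll zoom in there to get the offset.

```bash
python3 -c "
import cv2
im=cv2.imread('pics/m1.png')[55:135,210:350]; cv2.imwrite('pics/m1z.png',cv2.resize(im,(770,440),interpolation=2))"
```

```text
(no output)
```

View pics/m1z.png

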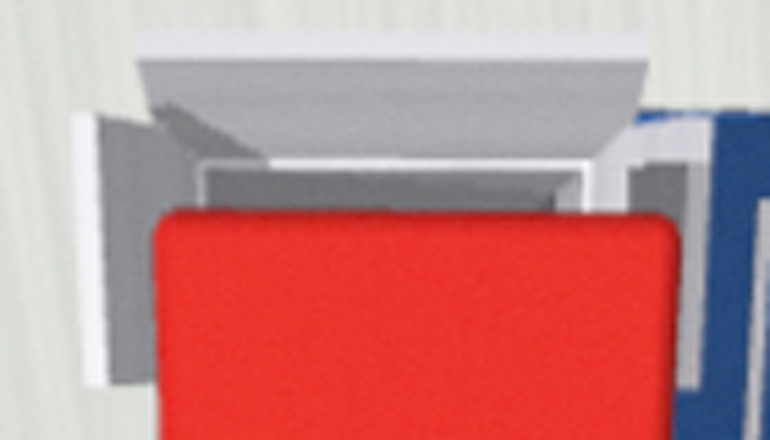

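```bash
python3 -c "
from h import *
c,s=np.cos(-.0941),np.sin(-.0941);A=np.array([[c,s],[-s,c]])
f=lambda uv,z:((onz('wrist',uv,z)[:,:2]-[.587,.228])@A.T*1e3).round(1)
print('mouth',f([(247.5,86),(316,86)],.182)); print('bar',f([(238.2,93.4),(333.6,93.4)],.2693),f([(239,110),(333.2,110),(242.5,180),(330.5,180)],.2693))
print('tcp',((arm.observe()['position'][:2]-[.587,.228])@A.T*1e3).round(1))
# plate edge yaw: right end edges, z=12
im=cv2.imread('pics/m1.png')
hsv=cv2.cvtColor(im,cv2.COLOR_BGR2HSV);m=((hsv[...,0]>100)&(hsv[...,0]<125)&(hsv[...,1]>130)).astype(np.uint8)
ys=np.arange(90,240,5);e=[(np.nonzero(m[y])[0].max(),y) for y in ys]
w=f(e,.012); p=np.polyfit(w[:,1],w[:,0],1); print('x200 edge',np.degrees(np.arctan(p[0])),np.median(w[:,0]))
xs=np.arange(345,445,5);e=[(x,np.nonzero(m[:,x])[0].min()) for x in xs];w=f(e,.012);print('y118 edge',np.degrees(np.arctan(np.polyfit(w[:,0],w[:,1],1)[0])),np.median(w[:,1]))
"
```

```text
mouth [[-23.3  93.4]
 [ 22.5  93. ]]
bar [[-17.7  84.1]
 [ 21.2  83.8]] [[-17.7  77.6]
 [ 21.3  77.3]
 [-17.7  48.1]
 [ 21.2  47.8]]
tcp [ 0.5 -4.4]
x200 edge 0.5379561265711877 196.55
y118 edge -0.3244097086582542 115.7
```

```bash
python3 -m inch '0.006 -0.0025 0.01 0.006 0.036;0.006 -0.0025 0.02 0.006 0.036;0.006 -0.0025 0.03 0.006 0.036;0.006 -0.0025 0.03 0.006 0.036'; python3 -c "
from h import *
go(.587,.228,.2,84.2)
c,s=np.cos(-.0941),np.sin(-.0941);A=np.array([[c,s],[-s,c]])
save('m2',arm.get_image('wrist'))
print('tcp',((arm.observe()['position'][:2]-[.587,.228])@A.T*1e3).round(1))
im=cv2.imread('pics/m2.png')[40:160,200:360]; cv2.imwrite('pics/m2z.png',cv2.resize(im,(800,600),interpolation=2))"
```

```text
clock: 7.1
position: [0.5848, 0.2303, 0.3924]
ee_rot: [-2.336, -2.1, 0.005]
force: [0.2, -0.9, -0.4]
width: 0.436
gripper_force: 30.0
shift [-0.0016  0.003   0.1924] roll -0.0053 phi 83.9 F [ 0.2 -0.9 -0.4] w 0.04 pos [0.5848 0.2303 0.3924] t 7.1
tcp [-2.2  2.3]
```

View pics/m2z.png

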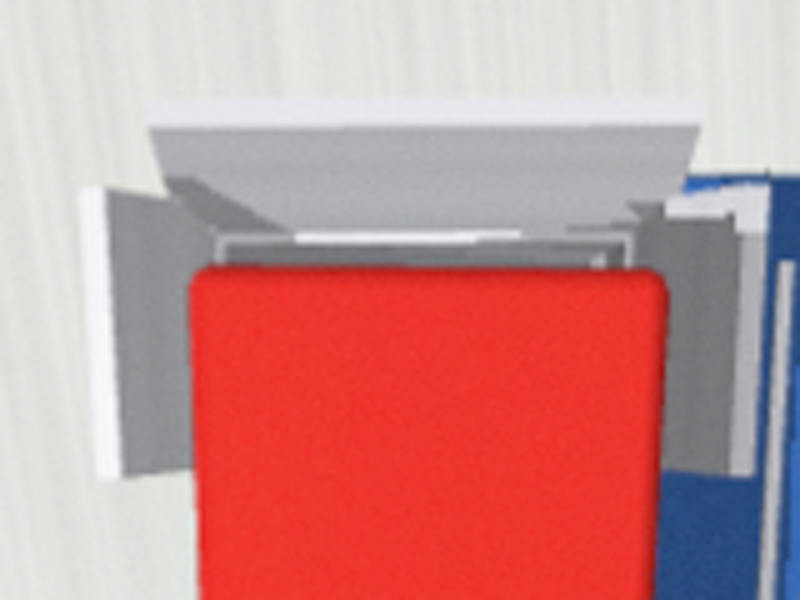

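```bash
cat >> h.py <<'E'
c_,s_=np.cos(-.098),np.sin(-.098);A=np.array([[c_,s_],[-s_,c_]])
def mag(uv,z): return ((onz('wrist',uv,z)[:,:2]-[.587,.228])@A.T*1e3).round(1)
E
python3 -c "
from h import *
z=arm.observe()['position'][2]-.1849+.03
print('mouth',mag([(244.4,88),(325.6,88)],.182)); print('bar',mag([(238,93.6),(333.4,93.6)],z),mag([(239,130),(331.6,130)],z),z)"
```

```text
mouth [[-24.7  96.8]
 [ 22.1  96.4]]
bar [[-20.7  90.7]
 [ 18.3  90.4]] [[-21.1  76.3]
 [ 18.   75.9]] 0.2385690373074195
```

```bash
python3 -m inch '0.002 0 0.007 0 0.036;0.002 0 0.014 0 0.036;0.002 0 0.021 0 0.036;0.002 0 0.028 0 0.036;0.002 0 0.035 0 0.036';  python3 -c "
from h import *
go(.587,.228,.2,84.2);print(arm.observe()['ft_torque'])"
```

```text
clock: 7.65
position: [0.5853, 0.233, 0.359]
ee_rot: [-2.336, -2.1, 0.0]
force: [0.4, 1.0, -1.3]
width: 0.435
gripper_force: 30.0
shift [-0.0048  0.0022  0.159 ] roll -0.0049 phi 83.92 F [ 0.4  1.  -1.3] w 0.0399 pos [0.5853 0.233  0.359 ] t 7.65
[-0.03824229 -0.105828    0.01489955]
```

```bash
python3 -m inch '0 0 0.015 0 0.036;0 0 0.03 0 0.036;0 0 0.045 0 0.036;0 0 0.06 0 0.036;0 0 0.07 0 0.036';  python3 -m inch '0 0 0.004 0 0.036;0 0 0.008 0 0.036;0 0 0.012 0 0.036;0 0 0.012 0 0.036'; python3 -c "
from h import *
print(arm.observe()['ft_torque'])"
```

```text
clock: 8.15
position: [0.5851, 0.2329, 0.2877]
ee_rot: [-2.336, -2.1, 0.003]
force: [-0.0, -0.9, -1.6]
width: 0.435
gripper_force: 30.0
clock: 8.55
position: [0.5854, 0.2331, 0.2776]
ee_rot: [2.336, 2.101, -0.0]
force: [-0.6, -0.2, -1.5]
width: 0.431
gripper_force: 30.0
[-0.0321606  -0.09537183  0.01147013]
```

Underside is now at about 93 mm. From here I feel for the old bar in 2 mm steps.

```bash
python3 -m inch '0 0 0.002 0 0.036;0 0 0.004 0 0.036;0 0 0.006 0 0.036;0 0 0.006 0 0.036'; python3 -m inch '0 0 0.001 0 0.036;0 0 0.002 0 0.036;0 0 0.003 0 0.036;0 0 0.003 0 0.036'
```

```text
clock: 8.95
position: [0.5853, 0.233, 0.2715]
ee_rot: [-2.336, -2.1, 0.001]
force: [0.3, -0.0, -2.6]
width: 0.433
gripper_force: 30.0
clock: 9.35
position: [0.5854, 0.2331, 0.2689]
ee_rot: [2.336, 2.1, 0.0]
force: [-1.3, -0.9, 1.3]
width: 0.436
gripper_force: 30.0
```

```bash
python3 -m inch '0 0 0.001 0 0.036;0 0 0.001 0 0.036'
```

```text
clock: 9.55
position: [0.5853, 0.2332, 0.2688]
ee_rot: [2.336, 2.1, 0.001]
force: [-3.1, -2.9, 10.2]
width: 0.431
gripper_force: 30.0
```

```bash
python3 -m inch '0 0 -0.0005 0 0.06;0 0 -0.0005 0 0.06;0 0 -0.0005 0 0.06;0 0 -0.0005 0 0.06;0 0 -0.0005 0 0.06'; python3 -m inch '0 0 -0.01 0 0.062;0 0 -0.04 0 0.062;0 0 -0.08 0 0.062;0 0 -0.12 0 0.062;0 0 -0.15 0 0.062'; python3 -c "
from h import *
save('m3',arm.get_image('wrist')); im=cv2.imread('pics/m3.png')[30:350,170:400]; cv2.imwrite('pics/m3z.png',cv2.resize(im,None,fx=1.8,fy=1.8,interpolation=2))
go(.5065,-.330,.41,-3.8)"
```

```text
clock: 10.05
position: [0.5854, 0.2331, 0.2681]
ee_rot: [-2.336, -2.101, 0.0]
force: [-0.7, 0.1, -0.6]
width: 0.652
gripper_force: 0.0
clock: 10.55
position: [0.5853, 0.2334, 0.4218]
ee_rot: [2.335, 2.101, 0.004]
force: [0.8, 0.7, 0.0]
width: 0.675
gripper_force: 0.0
shift [-0.5695 -0.0194  0.0136] roll 1.5312 phi 83.93 F [1.5 1.5 3.8] w 0.0618 pos [0.5859 0.2342 0.4266] t 10.6
```

View pics/m3z.png

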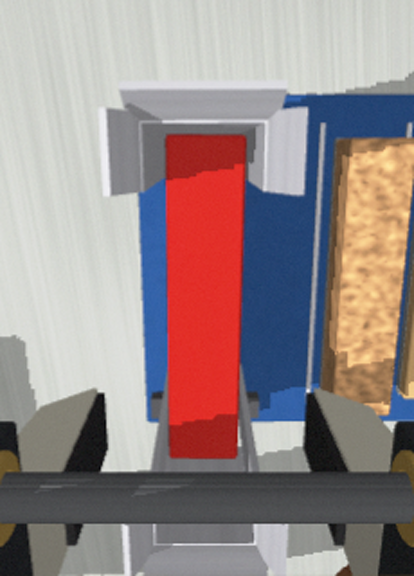

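The crop shows red lying flat in the column between the two channels, seated on the old bar. Next is green.

```bash
python3 -m inch '-0.048 -0.002 0 0.13 0.062;-0.096 -0.003 0 0.26 0.062;-0.144 -0.005 0.005 0.39 0.062;-0.192 -0.007 0.01 0.52 0.062;-0.24 -0.008 0.012 0.65 0.062'; python3 -c "
from h import *
go(.5065,-.332,.38,-3.8)"
```

```text
clock: 11.1
position: [0.5511, -0.0064, 0.4065]
ee_rot: [2.888, 1.237, 0.001]
force: [0.1, 0.4, -0.4]
width: 0.677
gripper_force: 0.0
shift [-0.2665  0.1923  0.0265] roll 0.8759 phi 46.39 F [ 0.1  0.4 -0.4] w 0.0621 pos [ 0.5511 -0.0064  0.4065] t 11.1
```

```bash
python3 -m inch '-0.039 0.028 0.005 0.14 0.062;-0.078 0.056 0.01 0.28 0.062;-0.117 0.084 0.015 0.42 0.062;-0.156 0.112 0.02 0.56 0.062;-0.195 0.14 0.025 0.7 0.062'; python3 -c "
from h import *
go(.5065,-.332,.38,-3.8)"
```

```text
clock: 11.6
position: [0.5195, -0.2443, 0.3818]
ee_rot: [3.137, 0.172, 0.002]
force: [0.2, -0.7, -0.2]
width: 0.675
gripper_force: 0.0
shift [-0.0225  0.0857  0.0018] roll 0.1756 phi 6.26 F [ 0.2 -0.7 -0.2] w 0.062 pos [ 0.5195 -0.2443  0.3818] t 11.6
```

```bash
python3 -m inch '-0.011 0.042 0 0.09 0.062;-0.02 0.078 0 0.175 0.062;-0.022 0.085 0 0.175 0.062;-0.022 0.085 0 0.175 0.062'; python3 -c "
from h import *
bar('green','g1')
go(.5065,-.332,.215,-3.8)"
```

```text
clock: 12.0
position: [0.5074, -0.3309, 0.3814]
ee_rot: [3.14, -0.098, 0.0]
force: [0.9, 0.5, 0.3]
width: 0.676
gripper_force: 0.0
place 0.88 [187.6, 285.1] [ 0.5062 -0.3326  0.015 ]
sil 0.58 ctr [ 506.3 -332.4] size [ 39.8 178.7] ang 85.96 bbox (267, 105, 39, 160)
shift [-0.002   0.0047  0.1664] roll 0.0093 phi -3.26 F [-0.5  0.1 -0.8] w 0.0615 pos [ 0.5087 -0.3276  0.3814] t 12.15
```

```bash
python3 -m inch '-0.001 0.003 0.045 0.012 0.062;-0.001 0.003 0.09 0.012 0.062;-0.001 0.003 0.125 0.012 0.062;-0.001 0.003 0.155 0.012 0.062;-0.001 0.003 0.175 0.012 0.062'; python3 -m inch '0 0 0.005 0 0.062;0 0 0.005 0 0.062'; python3 -c "
from h import *
go(.5065,-.3324,.185,-4)"
```

```text
clock: 12.65
position: [0.507, -0.3301, 0.2042]
ee_rot: [-3.138, 0.108, 0.003]
force: [-0.3, 0.4, -0.1]
width: 0.676
gripper_force: 0.0
clock: 12.85
position: [0.5072, -0.3312, 0.2011]
ee_rot: [-3.139, 0.11, 0.001]
force: [0.1, -1.2, 0.7]
width: 0.676
gripper_force: 0.0
shift [-0.0006  0.0012  0.0161] roll -0.0004 phi -4.02 F [ 0.1 -1.2  0.7] w 0.0621 pos [ 0.5072 -0.3312  0.2011] t 12.85
```

```bash
python3 -m inch '-0.0006 0.001 0.01 0 0.062;-0.0006 0.001 0.016 0 0.062;-0.0006 0.001 0.016 0 0.036;-0.0006 0.001 0.016 0 0.036;-0.0006 0.001 0.016 0 0.036' 30; python3 -m inch '0 0 0 0 0.036;0 0 0 0 0.036;0 0 0 0 0.036;0 0 0 0 0.036'; python3 -c "
from h import *
go(.5853,.230,.425,84.2)"
```

```text
clock: 13.35
position: [0.5062, -0.3336, 0.1856]
ee_rot: [3.139, -0.114, 0.001]
force: [0.1, 0.0, 0.3]
width: 0.465
gripper_force: 0.0
clock: 13.75
position: [0.5062, -0.3335, 0.1856]
ee_rot: [3.139, -0.114, 0.001]
force: [-0.1, 1.0, 4.3]
width: 0.431
gripper_force: 30.0
shift [ 0.0383 -0.5677 -0.2395] roll -1.5419 phi -4.14 F [-0.1  1.   4.3] w 0.0395 pos [ 0.5062 -0.3335  0.1856] t 13.75
```

```bash
python3 -m inch '0 0 -0.02 0 0.036;0 0 -0.06 0 0.036;0 0 -0.11 0 0.036;0 0 -0.16 0 0.036;0.002 -0.02 -0.2 -0.05 0.036'; python3 -m inch '0.003 -0.045 -0.02 -0.14 0.036;0.006 -0.09 -0.03 -0.28 0.036;0.009 -0.135 -0.04 -0.42 0.036;0.012 -0.18 -0.04 -0.56 0.036;0.015 -0.225 -0.04 -0.7 0.036'; python3 -c "
from h import *
go(.5853,.230,.425,84.2)"
```

```text
clock: 14.25
position: [0.5084, -0.3163, 0.3877]
ee_rot: [3.139, -0.042, 0.001]
force: [1.0, 0.4, -2.1]
width: 0.435
gripper_force: 30.0
clock: 14.75
position: [0.5291, -0.0874, 0.4252]
ee_rot: [2.96, 1.052, -0.0]
force: [0.2, -0.2, -2.5]
width: 0.435
gripper_force: 30.0
shift [ 2.439e-01 -2.107e-01  1.000e-04] roll -0.7865 phi 39.14 F [ 0.2 -0.2 -2.5] w 0.0399 pos [ 0.5291 -0.0874  0.4252] t 14.75
```

```bash
python3 -m inch '0.037 -0.032 0 -0.14 0.036;0.074 -0.064 0 -0.28 0.036;0.111 -0.096 0 -0.42 0.036;0.148 -0.128 0 -0.56 0.036;0.185 -0.16 0 -0.7 0.036'; python3 -c "
from h import *
go(.5853,.230,.425,84.2)"
```

```text
clock: 15.25
position: [0.5732, 0.1532, 0.4247]
ee_rot: [-2.42, -2.003, 0.002]
force: [0.6, 0.6, -3.2]
width: 0.434
gripper_force: 30.0
shift [ 0.0777 -0.0025 -0.0004] roll -0.0867 phi 79.23 F [ 0.6  0.6 -3.2] w 0.0399 pos [0.5732 0.1532 0.4247] t 15.25
```

```bash
python3 -m inch '0.04 -0.002 0 -0.05 0.036;0.072 -0.002 0.005 -0.08 0.036;0.079 -0.002 0.01 -0.08 0.036;0.08 -0.002 0.015 -0.08 0.036;0.08 -0.002 0.02 -0.08 0.036'; python3 -m inch '0 0 0 0 0.036;0 0 0 0 0.036;0 0 0 0 0.036'; python3 -c "
from h import *
cal=arm.get_calibration('wrist')
save('m4',arm.get_image('wrist'))
im=cv2.imread('pics/m4.png')[40:160,200:360]; cv2.imwrite('pics/m4z.png',cv2.resize(im,(800,600),interpolation=2))
go(.5853,.2327,.405,83.9)
"
```

```text
clock: 15.75
position: [0.5868, 0.2292, 0.4042]
ee_rot: [2.344, 2.09, -0.003]
force: [0.1, -0.7, -2.6]
width: 0.439
gripper_force: 30.0
clock: 16.05
position: [0.5869, 0.2296, 0.4057]
ee_rot: [2.345, 2.09, 0.001]
force: [-0.1, -0.7, -2.6]
width: 0.435
gripper_force: 30.0
shift [ 0.0027 -0.0019  0.0007] roll -0.0077 phi 83.46 F [-0.1  0.8 -3.2] w 0.0396 pos [0.5869 0.2298 0.4057] t 16.1
```

View pics/m4z.png

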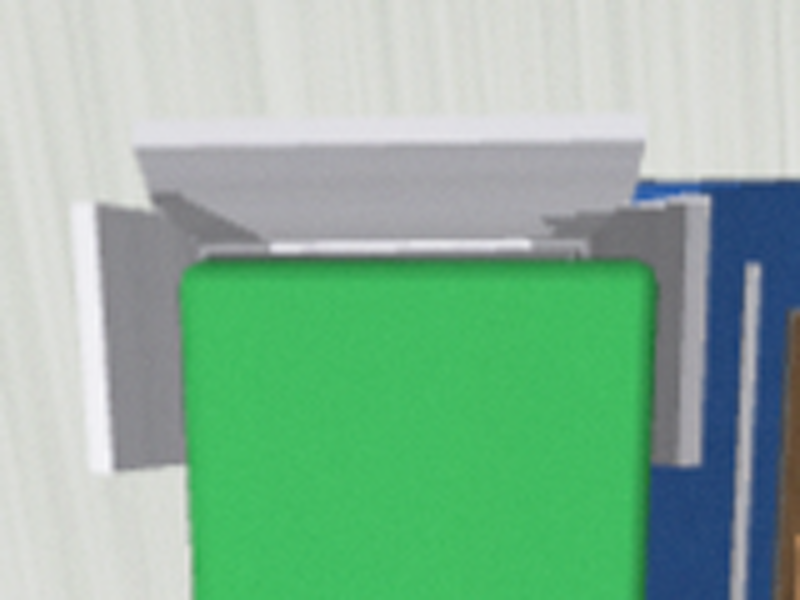

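```bash
python3 -c "
from h import *
z=arm.observe()['position'][2]-.1856+.03
print('mouth',mag([(240.6,90),(317.6,89.6)],.182)); print('bar',mag([(236.2,92.5),(331,92.3)],z),mag([(237,120),(330,120)],z))
go(.5853,.2327,.405,83.9)"
```

```text
mouth [[-25.3  96.5]
 [ 22.   95.9]]
bar [[-18.5  91.1]
 [ 20.4  90.5]] [[-18.9  80.2]
 [ 20.3  79.5]]
shift [ 0.0027 -0.0019  0.0007] roll -0.0077 phi 83.46 F [-0.1  0.8 -3.2] w 0.0396 pos [0.5869 0.2298 0.4057] t 16.1
```

```bash
python3 -m inch '0.0024 -0.0019 0 -0.007 0.036;0.0024 -0.0019 0.005 -0.007 0.036;0.0024 -0.0019 0.015 -0.007 0.036;0.0024 -0.0019 0.023 -0.007 0.036;0.0024 -0.0019 0.03 -0.007 0.036'; python3 -m inch '0 0 0.006 0 0.036;0 0 0.012 0 0.036;0 0 0.02 0 0.036;0 0 0.03 0 0.036;0 0 0.04 0 0.036'; python3 -c "
from h import *
go(.5853,.2327,.2996,83.9);print(arm.observe()['ft_torque'])"
```

```text
clock: 16.6
position: [0.585, 0.2329, 0.3739]
ee_rot: [-2.336, -2.1, 0.002]
force: [-0.5, -0.9, -2.9]
width: 0.435
gripper_force: 30.0
clock: 17.1
position: [0.5851, 0.233, 0.3344]
ee_rot: [2.336, 2.1, -0.0]
force: [-0.2, 0.6, -2.0]
width: 0.437
gripper_force: 30.0
shift [-0.0003  0.0002  0.0348] roll 0.0003 phi 83.92 F [-0.2  0.6 -2. ] w 0.0401 pos [0.5851 0.233  0.3344] t 17.1
[-0.03950281 -0.09006795  0.01894012]
```

Contact is expected at a TCP height of about 0.2996.

```bash
python3 -m inch '0 0 0.012 0 0.036;0 0 0.022 0 0.036;0 0 0.028 0 0.036;0 0 0.03 0 0.036;0 0 0.031 0 0.036'; python3 -m inch '0 0 0.001 0 0.036;0 0 0.002 0 0.036;0 0 0.003 0 0.036;0 0 0.003 0 0.036'
```

```text
clock: 17.6
position: [0.5852, 0.2332, 0.3041]
ee_rot: [-2.336, -2.1, 0.0]
force: [-0.2, -0.1, -2.0]
width: 0.432
gripper_force: 30.0
clock: 18.0
position: [0.5851, 0.233, 0.3013]
ee_rot: [2.336, 2.1, 0.0]
force: [-0.6, 0.0, -2.0]
width: 0.434
gripper_force: 30.0
```

```bash
python3 -m inch '0 0 0.001 0 0.036;0 0 0.002 0 0.036;0 0 0.002 0 0.036'; python3 -m inch '0 0 0.001 0 0.036;0 0 0.001 0 0.036'
```

```text
clock: 18.3
position: [0.5851, 0.2331, 0.2997]
ee_rot: [2.336, 2.1, 0.0]
force: [-2.0, -1.2, 3.3]
width: 0.433
gripper_force: 30.0
clock: 18.5
position: [0.5851, 0.2331, 0.2996]
ee_rot: [2.336, 2.1, 0.001]
force: [-4.3, -3.2, 11.7]
width: 0.431
gripper_force: 30.0
```

```bash
python3 -m inch '0 0 -0.0006 0 0.062;0 0 -0.0006 0 0.062;0 0 -0.0006 0 0.062;0 0 -0.0006 0 0.062;0 0 -0.0006 0 0.062'; python3 -m inch '0 0 -0.01 0 0.062;0 0 -0.04 0 0.062;0 0 -0.07 0 0.062;0 0 -0.1 0 0.062;0 0 -0.12 0 0.062'; python3 -c "
from h import *
save('m5',arm.get_image('wrist'))
go(.5314,-.087,.38,6.0)"
```

```text
clock: 19.0
position: [0.5851, 0.2331, 0.2987]
ee_rot: [-2.336, -2.101, 0.0]
force: [0.4, -0.9, 0.0]
width: 0.676
gripper_force: 0.0
clock: 19.5
position: [0.5852, 0.2334, 0.422]
ee_rot: [2.335, 2.1, 0.004]
force: [0.6, 0.9, -0.3]
width: 0.676
gripper_force: 0.0
shift [-0.325  -0.0201  0.0437] roll 1.3601 phi 83.93 F [1.  0.9 3.1] w 0.0617 pos [0.5855 0.2339 0.425 ] t 19.55
```

```bash
python3 -m inch '-0.035 -0.002 0.005 0.14 0.062;-0.07 -0.004 0.01 0.28 0.062;-0.105 -0.006 0.01 0.42 0.062;-0.14 -0.008 0.01 0.56 0.062;-0.175 -0.01 0.02 0.7 0.062'; python3 -c "
from h import *
go(.5314,-.087,.38,6.0)"
```

```text
clock: 20.05
position: [0.5566, 0.0591, 0.4005]
ee_rot: [2.917, 1.164, 0.005]
force: [1.0, 0.1, 0.3]
width: 0.676
gripper_force: 0.0
shift [-0.1189  0.0886  0.0203] roll 0.6544 phi 43.5 F [1.  0.1 0.3] w 0.062 pos [0.5566 0.0591 0.4005] t 20.05
```

```bash
python3 -m inch '-0.025 0.018 0.004 0.13 0.062;-0.05 0.036 0.008 0.26 0.062;-0.075 0.054 0.012 0.39 0.062;-0.1 0.072 0.016 0.52 0.062;-0.117 0.087 0.02 0.655 0.062'; python3 -m inch '0 0 0 0 0.062;0 0 0 0 0.062';python3 -c "
from h import *
bar('white','x1')
go(.5314,-.087,.205,6.0)"
```

```text
clock: 20.55
position: [0.5318, -0.0856, 0.3793]
ee_rot: [3.137, 0.162, 0.001]
force: [-0.4, -0.1, -0.9]
width: 0.675
gripper_force: 0.0
clock: 20.75
position: [0.5324, -0.0836, 0.3793]
ee_rot: [-3.137, -0.174, -0.001]
force: [-0.0, 1.1, 0.5]
width: 0.679
gripper_force: 0.0
place 0.61 [189.7, 283.7] [ 0.5296 -0.0839  0.015 ]
sil 0.67 ctr [530.8 -83.9] size [179.9  41.5] ang 5.85 bbox (264, 105, 41, 162)
shift [-0.0019  0.0046  0.1742] roll 0.0081 phi 6.47 F [ 0.2 -0.2 -0.8] w 0.0618 pos [ 0.5327 -0.0824  0.3792] t 20.9
```

```bash
python3 -m inch '-0.0017 0.0015 0.045 0.01 0.062;-0.0017 0.0015 0.09 0.01 0.062;-0.0017 0.0015 0.13 0.01 0.062;-0.0017 0.0015 0.16 0.01 0.062;-0.0017 0.0015 0.175 0.01 0.062'; python3 -m inch '0 0 0.005 0 0.062;0 0 0.005 0 0.062'; python3 -c "
from h import *
go(.5308,-.0839,.1852,5.85)"
```

```text
clock: 21.4
position: [0.5302, -0.0841, 0.2013]
ee_rot: [-3.136, -0.161, 0.005]
force: [-0.1, 0.0, 0.0]
width: 0.676
gripper_force: 0.0
clock: 21.6
position: [0.5311, -0.0846, 0.1986]
ee_rot: [-3.137, -0.159, 0.001]
force: [-0.2, -1.0, 0.4]
width: 0.674
gripper_force: 0.0
shift [-0.0002 -0.0007  0.0134] roll -0.0008 phi 5.81 F [-0.2 -1.   0.4] w 0.0619 pos [ 0.5311 -0.0846  0.1986] t 21.6
```

```bash
python3 -m inch '0 -0.0007 0.008 0 0.062;0 -0.0007 0.0134 0 0.062;0 -0.0007 0.0134 0 0.036;0 -0.0007 0.0134 0 0.036;0 -0.0007 0.0134 0 0.036' 30; python3 -m inch '0 0 0 0 0.036;0 0 0 0 0.036;0 0 0 0 0.036;0 0 0 0 0.036'; python3 -c "
from h import *
go(.5853,.230,.425,83.9)"
```

```text
clock: 22.1
position: [0.531, -0.0847, 0.1858]
ee_rot: [3.138, 0.157, 0.001]
force: [0.4, -0.1, 0.2]
width: 0.464
gripper_force: 0.0
clock: 22.5
position: [0.531, -0.0847, 0.1858]
ee_rot: [3.138, 0.157, 0.001]
force: [-0.3, 0.8, 5.7]
width: 0.429
gripper_force: 30.0
shift [ 0.0855 -0.3076 -0.2392] roll -1.3646 phi 5.71 F [-0.3  0.8  5.7] w 0.0394 pos [ 0.531  -0.0847  0.1858] t 22.5
```

```bash
python3 -m inch '0 0 -0.02 0 0.036;0 0 -0.06 0 0.036;0 0 -0.11 0 0.036;0 0 -0.16 0 0.036;0 0 -0.21 0 0.036'; python3 -m inch '0.008 -0.028 -0.02 -0.125 0.036;0.016 -0.056 -0.03 -0.25 0.036;0.023 -0.084 -0.03 -0.375 0.036;0.031 -0.112 -0.03 -0.5 0.036;0.039 -0.14 -0.03 -0.625 0.036'; python3 -c "
from h import *
go(.5853,.230,.425,83.9)"
```

```text
clock: 23.0
position: [0.5302, -0.0846, 0.397]
ee_rot: [-3.137, -0.157, 0.002]
force: [1.7, -0.0, -3.1]
width: 0.433
gripper_force: 30.0
clock: 23.5
position: [0.5555, 0.0595, 0.425]
ee_rot: [-2.935, -1.121, 0.001]
force: [1.2, -0.3, -2.5]
width: 0.432
gripper_force: 30.0
shift [ 1.359e-01 -1.072e-01 -1.000e-04] roll -0.7347 phi 41.8 F [ 1.2 -0.3 -2.5] w 0.0397 pos [0.5555 0.0595 0.425 ] t 23.5
```

```bash
python3 -m inch '0.026 -0.02 0 -0.14 0.036;0.052 -0.041 0 -0.28 0.036;0.078 -0.062 0 -0.42 0.036;0.104 -0.082 0 -0.56 0.036;0.13 -0.103 0 -0.7 0.036'; python3 -m inch '0 0 0.005 -0.03 0.036;0 0 0.01 -0.03 0.036;0 0 0.02 -0.03 0.036;0 0 0.02 -0.03 0.036;0 0 0.02 -0.03 0.036'; python3 -c "
from h import *
cal=arm.get_calibration('wrist')
save('m6',arm.get_image('wrist'))
im=cv2.imread('pics/m6.png')[40:160,200:360]; cv2.imwrite('pics/m6z.png',cv2.resize(im,(800,600),interpolation=2))
go(.5853,.2327,.405,83.9)
"
```

```text
clock: 24.0
position: [0.5848, 0.2228, 0.4247]
ee_rot: [-2.372, -2.06, 0.002]
force: [0.8, 0.1, -2.8]
width: 0.435
gripper_force: 30.0
clock: 24.5
position: [0.5848, 0.2207, 0.405]
ee_rot: [2.349, 2.086, -0.002]
force: [-0.1, -0.3, -2.6]
width: 0.432
gripper_force: 30.0
shift [ 0.0116 -0.001   0.0005] roll -0.0113 phi 83.25 F [-0.2  0.2 -2.6] w 0.0397 pos [0.5849 0.2211 0.4055] t 24.55
```

View pics/m6z.png

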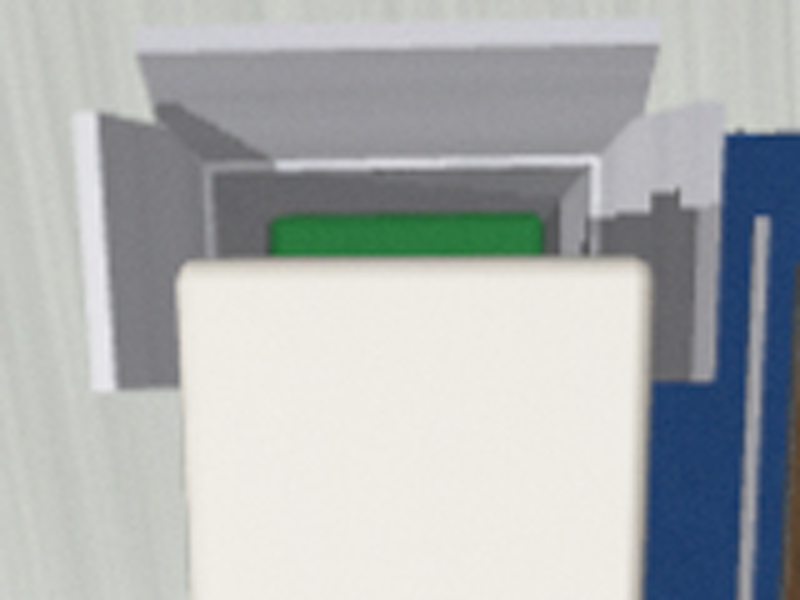

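Green is seated below, and white is held square and about 11 mm short of the mouth centre along the bar, which matches the numbers.

```bash
python3 -m inch '0.006 -0.0008 0 -0.01 0.036;0.0113 -0.0008 0 -0.01 0.036;0.0113 -0.0008 0.005 -0.01 0.036;0.0113 -0.0008 0.01 -0.01 0.036;0.0113 -0.0008 0.01 -0.01 0.036';  python3 -c "
from h import *
go(.5853,.2329,.3298,83.9)"
```

```text
clock: 25.05
position: [0.5851, 0.2329, 0.3942]
ee_rot: [-2.336, -2.1, 0.003]
force: [0.6, 0.1, -2.7]
width: 0.435
gripper_force: 30.0
shift [0.0001 0.0003 0.0644] roll 0.0004 phi 83.92 F [ 0.6  0.1 -2.7] w 0.0399 pos [0.5851 0.2329 0.3942] t 25.05
```

```bash
python3 -m inch '0 0 0.008 0 0.036;0 0 0.016 0 0.036;0 0 0.024 0 0.036;0 0 0.032 0 0.036;0 0 0.04 0 0.036'; python3 -m inch '0 0 0.008 0 0.036;0 0 0.014 0 0.036;0 0 0.018 0 0.036;0 0 0.02 0 0.036;0 0 0.02 0 0.036'; python3 -m inch '0 0 0.001 0 0.036;0 0 0.002 0 0.036;0 0 0.002 0 0.036'
```

```text
clock: 25.55
position: [0.5852, 0.2331, 0.3545]
ee_rot: [-2.336, -2.1, 0.001]
force: [0.3, 0.5, -1.8]
width: 0.436
gripper_force: 30.0
clock: 26.05
position: [0.5853, 0.2332, 0.3353]
ee_rot: [-2.336, -2.101, 0.0]
force: [0.4, -1.0, -2.5]
width: 0.436
gripper_force: 30.0
clock: 26.35
position: [0.5853, 0.2332, 0.3335]
ee_rot: [2.336, 2.1, 0.0]
force: [-0.9, -0.4, -1.7]
width: 0.434
gripper_force: 30.0
```

```bash
python3 -m inch '0 0 0.001 0 0.036;0 0 0.002 0 0.036;0 0 0.003 0 0.036;0 0 0.003 0 0.036'; python3 -m inch '0 0 0.001 0 0.036;0 0 0.001 0 0.036'
```

```text
clock: 26.75
position: [0.5852, 0.2331, 0.3302]
ee_rot: [-2.336, -2.101, 0.0]
force: [0.2, -0.0, -4.2]
width: 0.434
gripper_force: 30.0
clock: 26.95
position: [0.5854, 0.2332, 0.3298]
ee_rot: [2.336, 2.1, 0.001]
force: [-1.0, -1.3, 1.4]
width: 0.435
gripper_force: 30.0
```

```bash
python3 -m inch '0 0 0.001 0 0.036;0 0 0.001 0 0.036'
```

```text
clock: 27.15
position: [0.5853, 0.2332, 0.3298]
ee_rot: [2.336, 2.1, 0.001]
force: [-4.0, -4.2, 10.0]
width: 0.433
gripper_force: 30.0
```

Firm contact at the expected height, so I release and retreat.

```bash
python3 -m inch '0 0 -0.0006 0 0.062;0 0 -0.0006 0 0.062;0 0 -0.0006 0 0.062;0 0 -0.0006 0 0.062;0 0 -0.0006 0 0.062'; python3 -m inch '0 0 -0.01 0 0.062;0 0 -0.03 0 0.062;0 0 -0.06 0 0.062;0 0 -0.09 0 0.062;0 0 -0.12 0 0.062';python3 -m inch '-0.05 0 0 0 0.062;-0.1 0 0 0 0.062;-0.15 0 0 0 0.062;-0.2 0 0 0 0.062;-0.22 0 0 0 0.062'; python3 -c "
from h import *
a=arm.get_image('scene')[110:300,190:510];b=arm.get_image('wrist')
save('f',np.hstack([cv2.resize(a,None,fx=1.5,fy=1.5,interpolation=2)[:285],cv2.resize(b,(320,285))[:, :]]))
for q in('cork_block','scraper','brush','jar'):
  for e in arm.place_of('top' if arm.get_image('top') is not None else '',q+'_centre')[:1]: print(q,np.round(e['point']))
"
```

```text
clock: 27.65
position: [0.5853, 0.2332, 0.3289]
ee_rot: [-2.336, -2.101, 0.0]
force: [0.4, -1.0, -0.4]
width: 0.678
gripper_force: 0.0
clock: 28.15
position: [0.5851, 0.2332, 0.451]
ee_rot: [-2.336, -2.101, -0.001]
force: [0.9, -0.1, -0.2]
width: 0.679
gripper_force: 0.0
clock: 28.65
position: [0.5615, 0.0088, 0.4497]
ee_rot: [2.341, 2.092, -0.003]
force: [0.2, -0.1, -0.5]
width: 0.675
gripper_force: 0.0
scraper [137. 327.]
brush [152. 254.]
jar [160. 408.]
```

View pics/f.png

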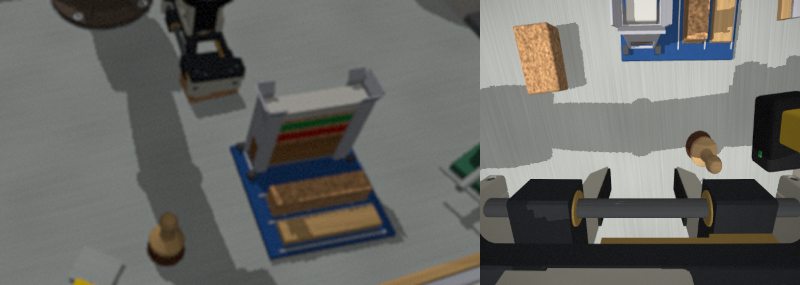

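The final view shows the column stacked level from the bottom as old bar, red, green, white at about (310,120). The cork block and brush stand where they were, and the jar and scraper are detected within a few pixels of their starting points.

```bash
python3 -c "
from cell import arm
print(arm.sign_off())"
```

```text
the job is handed in; nothing more can be done
None
```

The red, green and white bars lie flat in the magazine on the old bar, each lowered to contact before release, so they come out red, green, white; the cork block, scraper, brush and jar look undisturbed, and I handed the job in at about 29 s.

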